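# Rock a whetstone up out of its cradle and lay it on the cork mat

### The job

Take the square-ended whetstone out of its wooden cradle: press down on its end beside the thumb gap until it rocks over and stays tipped up in the cradle, then take it by the raised end, lift it out and lay it flat on its broad face in the middle of the cork mat. Set it down rather than dropping it, and leave the round-ended stone sitting in its own cradle.

Things in the scene. Friction and masses are not known exactly. Their poses are not given: they have to be found in the camera images.
- stone_center (a point): Centre of the square-ended grey whetstone, 104 x 50 x 30 mm (x, y, z), 0.25 kg, smooth (grip it firmly). Starts flat in its cradle, top 2 mm under the rim, x towards the thumb gap. A light press straight down 10 to 15 mm from that end rocks it; when 8 mm down it goes over and stays at 33 degrees, the other end's top corner 22 mm over the rim, to be gripped across its 50 mm width.
- cradle: Its cradle, a wooden block fixed to the bench, 137 x 78 x 68 mm; origin at its underside's centre, z up. Pocket 117 x 54 mm: a 2 mm gap at the stone's sides, 1.5 mm at its -x end, 11 mm (thumb gap) at its +x end, where the end wall is 15 mm lower. Floor 36 mm up, flat to a hidden ridge at x = -2 mm, then 33 degrees down. A twin cradle holds the other stone.
- mat_center (a point): Centre of the upper face of the cork mat, 200 x 160 mm (x, y), 4 mm thick, fixed flat on the bench, z up.
- roundstone_center (a point): Centre of the other whetstone, the same grey and of the same length, width and thickness but with half-round ends; it lies flat in the twin cradle and must be left there.
Mind the look-alikes: they are no part of the job. What is shaped like the part that bears roundstone_center but red or turquoise is not meant.

How it is judged:
On the way:
1. the square-ended stone stands tipped up (more than 20 degrees) in its cradle (angle between stone_center's own z axis and vertical above 0.35 rad and horizontal distance between stone_center and cradle below 0.03 m), for 0.3 s.
At the end, for the whole second after the job is handed in: The square-ended stone lies on a broad face (within 10 degrees) on the cork mat, its centre within 75 mm (mat's x) and 60 mm (mat's y) of the mat's centre, and is released; the round-ended stone lies flat in its cradle within 15 mm of where it was (x of stone_center in the frame of mat_center between -0.075 and 0.075 m and y of stone_center in the frame of mat_center between -0.06 and 0.06 m and z of stone_center in the frame of mat_center below 0.024 m and (angle between stone_center's own z axis and vertical below 0.17 rad or angle between stone_center's own z axis and vertical above 2.97 rad) and contact force between the fingers and stone below 0.1 N and distance of roundstone_center from where it was at the start of the episode below 0.015 m and angle between roundstone_center's own z axis and vertical below 0.17 rad); the robot touches nothing.
It fails at once if the square-ended stone is dropped (falls free faster than 1 m/s, about 50 mm) (linear speed of stone above 1 m/s and contact force between the fingers and stone below 0.05 N).
It fails at once if the round-ended stone is tipped or shifted by more than 15 mm (distance of roundstone_center from where it was at the start of the episode above 0.015 m or angle between roundstone_center's own z axis and vertical above 0.25 rad).
It also fails if it takes over 48 s, if anything falls off the work surface, if the arm or the gripper's body presses on something with over 40 N, if the wrist force passes 120 N, or if a joint passes its speed limit or range.

### The arm

A 6-joint arm with a two-finger parallel gripper is mounted at the origin on the work surface. World frame = base frame: x ahead of the robot, y to its left, z up, the work surface at z = 0. Lengths are in m, angles in rad, forces in N, time in s.
With the tool pointing down it reaches from about 0.275 to 0.75 m from the base axis. Payload 10.2 kg.
Tool frame: the origin (TCP) lies between the finger pads; the fingertips stand 14 mm ahead of it and the grasp point (between the pads) lies 5 mm behind it; z points along the fingers, y is the line along which they close (so a half turn about z gives the same grasp; the last joint's range is limited). The gripper opens to 85 mm and grips with 20 to 120 N. Pads are 22 mm wide; open, the fingers measure 114 mm over their backs; the gripper's body (76 mm by 85 mm) begins 54 mm behind the grasp point. The pads swing forward as they close: fully open they stand 13 mm farther back than shut.
Start: joints at [-1.539, 0.313, 1.498, -0, 1.331, -0.223], TCP at [0.132, -0.508, 0.245] pointing down, gripper open.
Joint ranges: [-2.94, 2.94], [-0.97, 2.17], [0.19, 2.56], [-1.23, 4.37], [0.02, 3.11], [-2.88, 2.88]. Speed limits (rad/s): [2.39, 2.39, 3.01, 3.14, 3.14, 3.14].

### API

Orientations are given as a rotation vector (axis times angle).
In Python, from plant import robot, vision, job gives the robot as it stands.
- The arm moves only by the tool carry_out, never from a script. Its argument "moves" is a list that holds one entry, the list of rows, each a list of 4 numbers: the shift along the tool's x, y, z each as a share of 500 mm, from -1 to 1, then the turn about the tool's z as a share of pi rad, from -1 to 1. A call has 1 to 12 rows; each row shifts and turns the commanded pose from where the row before left it, along the tool's axes as they then stand; what a row does not reach is not made up. A row lasts 1/12 s, in which the tool goes at most 41.7 mm and 7.16 degrees, less where a joint would pass 70% of its speed; a pose out of reach is approached as far as the arm can. A call with a number of a shift or a turn outside -1 to 1 is refused whole. A call with a gripper value outside its range is refused whole. "jaw" is the finger opening in mm, from 0 to 85.4, set as the call begins (left out, the last holds). The fingers move at their own pace and stop on an object; "newtons" is the grip in N (left out, the last holds). Time passes only in rows, so rows that do not move let the fingers close. It gives the time, the measured TCP pose, the force, the opening and the grip force at its end, in the units of the state.
- robot.read_state(): the state, without advancing time (a new reading comes with each control period).
- vision.camera(name): name is "scene" or "top" or "wrist"; returns the picture (420x560x3 uint8, red, green, blue); there is no depth.
- vision.camera_info(name): a dict with "K" (3x3 intrinsics, pixels), "R" (3x3) and "t" (3): a world point X has camera coordinates R X + t. Camera axes: x right, y down, z forward; pixel columns grow to the right and rows downward; lengths in m; the calibration is good to about 2 mm. A picture is of the moment at which its call begins: read the wrist's pose just before it. camera_info takes no time and is no camera call; for the wrist camera it gives the pose at the moment of the call.
- job.hand_in(): hands the job in; it is judged then, once.
The state is a dict: "clock": time; "joints": joint angles; "joint_vel": joint speeds; "effort": joint torques, N m; "tool_pos": TCP position; "tool_rot": TCP orientation; "force": force on the tool from outside, world axes, zero at the start; "ft_torque": the same for the moment, N m; "finger_gap": opening from 0.0 (shut) to 1.0 (fully open); "finger_force": force on a finger pad.
Only numpy, scipy, OpenCV 4.12 (cv2) and the standard library are available. Lean on these libraries where they do the work, as an engineer would, in place of code of your own. Each camera call takes 0.05 s, during which the arm holds its last target. There are 200 camera calls.

## Working session

There is one attempt and no reset: what is moved stays moved. The work goes in short steps, Python scripts to look and compute and a tool call to move; the robot and the scene stay as the last step left them, time stands still between calls to the robot, and variables do not carry over. Pictures are saved under pics/ and viewed, at most 10 in all, crops included, and the job is handed in when it is done.

Besides the shell and the picture viewer there is one more tool, called as name(argument=value, ...) on one line, values as JSON. carry_out: Moves the arm, as the interface text tells. Its arguments: {"type":"object","properties":{"moves":{"type":"array"},"jaw":{"type":"number"},"newtons":{"type":"number"}},"required":["moves"]}

```bash
mkdir -p pics
python3 - <<'E'
from plant import robot, vision, job
import cv2,numpy as np
np.set_printoptions(precision=4,suppress=True)
for n in("scene","top"):
    im=vision.camera(n); cv2.imwrite(f"pics/{n}0.png",im[...,::-1]); print(n,vision.camera_info(n))
print(robot.read_state())
E
```

```text
scene {'K': array([[405.4794,   0.    , 269.7487],
       [  0.    , 405.4794, 207.2923],
       [  0.    ,   0.    ,   1.    ]]), 'R': array([[-0.8175,  0.5758, -0.0147],
       [ 0.3868,  0.5299, -0.7547],
       [-0.4268, -0.6227, -0.6559]]), 't': array([ 0.4463, -0.2104,  1.0947])}
top {'K': array([[401.536 ,   0.    , 280.6319],
       [  0.    , 401.536 , 206.3692],
       [  0.    ,   0.    ,   1.    ]]), 'R': array([[-0.0248, -0.9997, -0.0063],
       [-0.9945,  0.0253, -0.1016],
       [ 0.1018,  0.0037, -0.9948]]), 't': array([0.0643, 0.5986, 0.9062])}
{'clock': 0.1, 'joints': array([-1.5394,  0.3134,  1.4983,  0.    ,  1.331 , -0.2234]), 'joint_vel': array([ 0.0021, -0.0017, -0.0005, -0.0004,  0.    ,  0.0011]), 'effort': array([  0.0021, -41.2898, -26.0138,  -0.0003,   0.0031,  -0.    ]), 'tool_pos': array([ 0.1323, -0.5078,  0.2448]), 'tool_rot': array([-3.1151, -0.3991, -0.0002]), 'force': array([-0.0594, -0.622 ,  0.8212]), 'ft_torque': array([-0.0718, -0.0183, -0.0052]), 'finger_force': 0.0, 'finger_gap': 0.9974046197657845}
```

View pics/top0.png

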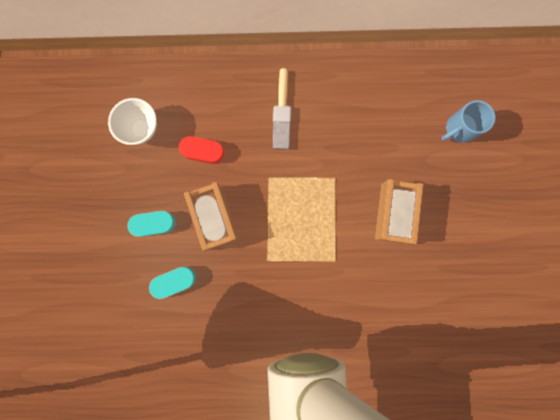

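View pics/scene0.png

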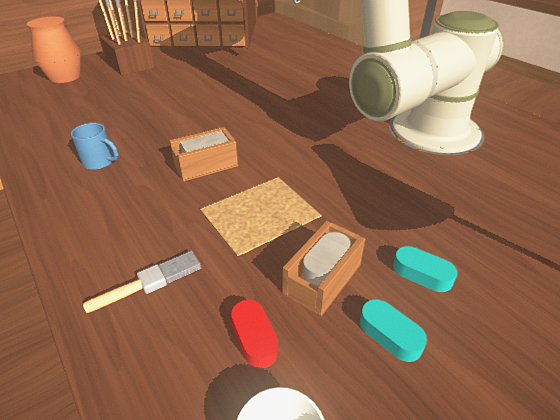

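The square-ended stone is in the right-hand cradle in the top view (402,212) and at (205,142) in the scene view. The round-ended stone is at (210,217) in the top view. The red and turquoise capsules are look-alikes, and the scraper isn't part of the job. Next I'll confirm with a crop and measure.

```bash
cat > h.py <<'E'
import cv2,numpy as np
np.set_printoptions(precision=4,suppress=True)
def ray(ci,uv,z):
    uv=np.atleast_2d(np.asarray(uv,float)); K,R,t=ci["K"],ci["R"],ci["t"]
    d=(np.linalg.inv(K)@np.c_[uv,np.ones(len(uv))].T).T@R; c=-R.T@t
    return c+d*((z-c[2])/d[:,2])[:,None]
def proj(ci,X):
    p=np.atleast_2d(X)@ci["R"].T+ci["t"]; p=p@ci["K"].T; return p[:,:2]/p[:,2:]
E
python3 - <<'E'
from h import *
from plant import vision
im=cv2.imread("pics/top0.png"); sc=cv2.imread("pics/scene0.png")
a=cv2.resize(im[170:255,365:435],None,fx=7,fy=7,interpolation=cv2.INTER_CUBIC)[:595]
b=cv2.resize(sc[120:188,160:202+40],None,fx=4,fy=4,interpolation=cv2.INTER_CUBIC)
o=np.zeros((595,800,3),np.uint8); o[:595,:490]=a[:,:490]; b=b[:, :310]; o[:b.shape[0],490:490+b.shape[1]]=b
cv2.imwrite("pics/crop1.png",o)
ci=vision.camera_info("top"); hsv=cv2.cvtColor(im,cv2.COLOR_BGR2HSV)
g=((hsv[...,1]<60)&(hsv[...,2]>110)).astype(np.uint8)
g[:165]=0;g[260:]=0
for c in cv2.findContours(g,0,2)[0]:
    if cv2.contourArea(c)<200: continue
    r=cv2.minAreaRect(c); X=ray(ci,cv2.boxPoints(r),.066); print("stone",r,ray(ci,[r[0]],.066),np.linalg.norm(np.diff(X,axis=0),axis=1)); print(X)
m=cv2.inRange(hsv,(12,90,130),(28,255,255)); m[:170]=0;m[270:]=0;m[:,:260]=0;m[:,345:]=0
m=cv2.morphologyEx(m,3,np.ones((7,7)))
c=max(cv2.findContours(m,0,2)[0],key=cv2.contourArea); r=cv2.minAreaRect(c);X=ray(ci,cv2.boxPoints(r),.004);print("mat",ray(ci,[r[0]],.004),np.linalg.norm(np.diff(X,axis=0),axis=1));print(X)
E
```

```text
stone ((209.60000610351562, 217.80003356933594), (44.90433883666992, 22.135944366455078), 71.56504821777344) [[0.5747 0.2089 0.066 ]] [0.0497 0.1015 0.0491]
[[0.6159 0.2483 0.066 ]
 [0.6306 0.2009 0.066 ]
 [0.5339 0.1699 0.066 ]
 [0.5195 0.2169 0.066 ]]
stone ((401.4755859375, 213.2195281982422), (22.196739196777344, 45.8290901184082), 6.34019136428833) [[ 0.5741 -0.2207  0.066 ]] [0.1033 0.0497 0.1032]
[[ 0.5268 -0.1879  0.066 ]
 [ 0.6288 -0.2046  0.066 ]
 [ 0.6219 -0.2538  0.066 ]
 [ 0.5202 -0.2366  0.066 ]]
mat [[ 0.5663 -0.002   0.004 ]] [0.1765 0.2154 0.1725]
[[ 0.6775  0.0829  0.004 ]
 [ 0.6729 -0.0935  0.004 ]
 [ 0.4577 -0.085   0.004 ]
 [ 0.4619  0.0875  0.004 ]]
```

View pics/crop1.png

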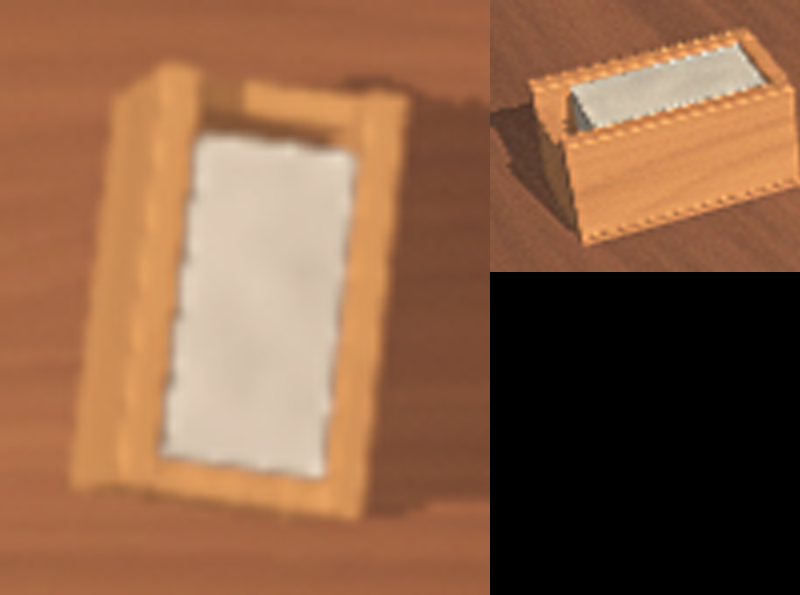

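The crop confirms it. The stone in the cradle at (402,212) has straight ends, and the thumb gap with the lowered wall is at its upper (world +x) end. Its measured size of 103x50 mm matches, its centre is (0.574,-0.221) and its yaw is -9.5°. I'll close the jaw, turn and move above the press point at (0.6136,-0.2273).

carry_out(moves=[[[0,0,0,0.0335],[0,0,0,0.0335],[0,0,0,0.0335],[0,0,0,0.0335],[0.0536,-0.0445,0,0],[0.0536,-0.0445,0,0],[0.0536,-0.0445,0,0],[0.0536,-0.0445,0,0],[0.0536,-0.0445,0,0],[0.0536,-0.0445,0,0],[0.0536,-0.0445,0,0],[0.0536,-0.0445,0,0]]], jaw=0)

```text
clock: 1.1
tool_pos: [0.3745, -0.3667, 0.2451]
tool_rot: [-3.13, 0.261, 0.001]
force: [0.4, -0.7, -0.6]
finger_gap: -0.0
finger_force: 0.0
```

carry_out(moves=[[[0.0536,-0.0445,0,0],[0.0536,-0.0445,0,0],[0.0536,-0.0445,0,0],[0.0536,-0.0445,0,0],[0.0536,-0.0445,0,0],[0.0536,-0.0445,0,0],[0.0536,-0.0445,0,0],[0.0536,-0.0445,0,0],[0,0,0,0],[0,0,0,0]]])

```text
clock: 1.93
tool_pos: [0.6149, -0.2267, 0.2441]
tool_rot: [-3.13, 0.257, 0.002]
force: [0.1, -0.1, -0.1]
finger_gap: -0.001
finger_force: 0.0
```

```bash
cat >> h.py <<'E'
from scipy.spatial.transform import Rotation as Ro
def rel(st,target):
    R=Ro.from_rotvec(st["tool_rot"]).as_matrix(); print("t",st["clock"],"tcp",st["tool_pos"],"yaw",np.degrees(np.arctan2(R[1,0],R[0,0])),"zax",R[:,2],"F",st["force"],"gap",st["finger_gap"],"ff",st["finger_force"])
    print("shares",R.T@(np.array(target)-st["tool_pos"])/.5)
E
python3 - <<'E'
from h import *
from plant import robot,vision
rel(robot.read_state(),[.6136,-.2273,.095])
ci=vision.camera_info("wrist");print(ci)
cv2.imwrite("pics/w1.png",vision.camera("wrist")[...,::-1])
print(proj(ci,[[.6136,-.2273,.066],[.6254,-.2292,.066]]))
E
```

```text
t 1.9333 tcp [ 0.6149 -0.2267  0.2441] yaw -9.383157943276306 zax [-0.0015  0.0008 -1.    ] F [ 0.1354 -0.082  -0.068 ] gap -0.0012040454643463452 ff 0.0
shares [-0.0018  0.0018  0.2981]
{'K': array([[307.6139,   0.    , 276.0917],
       [  0.    , 307.6139, 208.7267],
       [  0.    ,   0.    ,   1.    ]]), 'R': array([[-0.1626, -0.9867, -0.0001],
       [-0.9394,  0.1548,  0.306 ],
       [-0.3019,  0.0498, -0.952 ]]), 't': array([-0.1236,  0.5729,  0.5751])}
[[277.0113 190.7432]
 [276.9787 179.3154]]
```

View pics/w1.png

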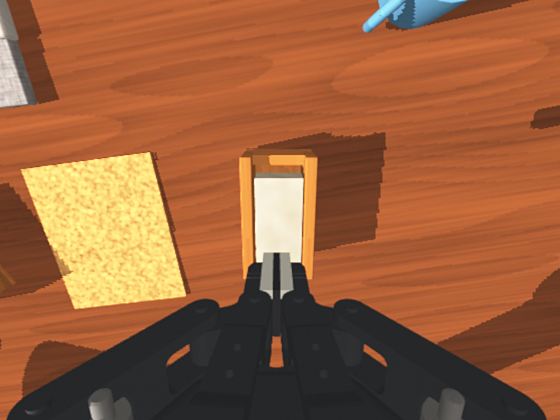

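The wrist view shows the stone's gap-side edge at about row 178, columns 254–302. The predicted edge is (277,179), so it agrees. I'll go down to just above the stone.

carry_out(moves=[[[-0.002,0.001,0.06,0],[0,0,0.06,0],[0,0,0.06,0],[0,0,0.06,0],[0,0,0.04,0],[0,0,0.01,0],[0,0,0,0],[0,0,0,0]]])

```text
clock: 2.65
tool_pos: [0.6131, -0.2291, 0.1019]
tool_rot: [3.13, -0.262, 0.003]
force: [0.3, 0.7, -0.2]
finger_gap: -0.005
finger_force: 0.0
```

carry_out(moves=[[[0,0,0.006,0],[0,0,0.006,0],[0,0,0.006,0],[0,0,0.006,0],[0,0,0.004,0],[0,0,0,0],[0,0,0,0]]])

```text
clock: 3.23
tool_pos: [0.613, -0.2282, 0.0862]
tool_rot: [-3.131, 0.261, 0.0]
force: [0.2, -0.1, 0.2]
finger_gap: -0.001
finger_force: 0.0
```

carry_out(moves=[[[0,0,0.004,0],[0,0,0.004,0],[0,0,0.004,0],[0,0,0.004,0],[0,0,0.004,0],[0,0,0,0]]])

```text
clock: 3.73
tool_pos: [0.6128, -0.2281, 0.0758]
tool_rot: [-3.13, 0.261, 0.001]
force: [0.5, -0.6, -0.6]
finger_gap: -0.005
finger_force: 0.0
```

carry_out(moves=[[[0,0,0.004,0],[0,0,0.004,0],[0,0,0.004,0],[0,0,0,0]]])

```text
clock: 4.07
tool_pos: [0.6128, -0.2281, 0.0697]
tool_rot: [-3.13, 0.261, 0.001]
force: [0.4, 0.5, -0.4]
finger_gap: -0.006
finger_force: 0.0
```

Run:
```python
from h import *
from plant import robot,vision
rel(robot.read_state(),[.6136,-.2273,.095])
a=vision.camera("scene");b=vision.camera("wrist")
o=np.hstack([cv2.resize(a[100:200,140:270],None,fx=3,fy=3),cv2.resize(b[100:350,170:370],None,fx=1.2,fy=1.2)])[...,::-1] if False else None
cv2.imwrite("pics/s2.png",np.hstack([cv2.resize(a[100:200,140:270],(390,300)),cv2.resize(b[100:400,130:430],(300,300))])[...,::-1])
```

```text
t 4.0667 tcp [ 0.6128 -0.2281  0.0697] yaw -9.52159475615748 zax [-0.0008  0.0005 -1.    ] F [ 0.3583  0.5189 -0.3905] gap -0.005769054342648791 ff 0.0
shares [ 0.0013 -0.0018 -0.0506]
```

View pics/s2.png

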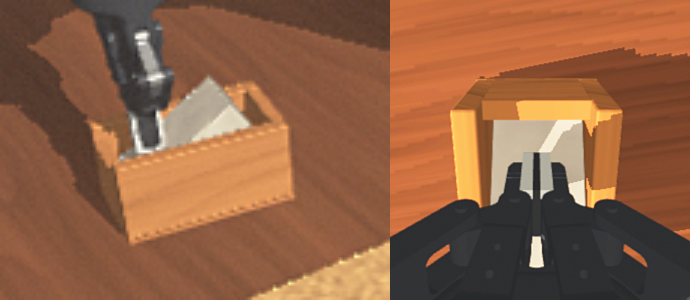

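The stone has gone over: its raised end stands clear of the rim in the scene crop, at about (210,85). I'll retreat straight up, open the jaw, and measure the raised edge.

carry_out(moves=[[[0,0,-0.03,0],[0,0,-0.06,0],[0,0,-0.06,0],[0,0,-0.06,0],[0,0,-0.06,0],[-0.06,0,0,0],[-0.06,0,0,0],[-0.06,0,0,0],[-0.06,0,0,0],[0,0,0,0]]])

```text
clock: 5.0
tool_pos: [0.4908, -0.2071, 0.2052]
tool_rot: [-3.129, 0.262, 0.005]
force: [-1.0, 0.1, 0.3]
finger_gap: 0.005
finger_force: 0.0
```

carry_out(moves=[[[0,0,0,0],[0,0,0,0],[0,0,0,0],[0,0,0,0]]], jaw=85, newtons=110)

```text
clock: 5.33
tool_pos: [0.4954, -0.2085, 0.2052]
tool_rot: [3.131, -0.26, 0.0]
force: [-0.4, -0.2, 0.5]
finger_gap: 0.562
finger_force: 0.0
```

Run:
```python
from h import *
from plant import robot,vision
rel(robot.read_state(),[.52,-.21,.095])
u=np.array([np.cos(np.radians(-9.5)),np.sin(np.radians(-9.5))]);v=np.array([-u[1],u[0]]);C=np.array([.5741,-.2207])
for n in("top","wrist"):
    ci=vision.camera_info(n);im=vision.camera(n);cv2.imwrite(f"pics/{n}3.png",im[...,::-1])
    print(n,proj(ci,[np.r_[C+x*u+y*v,.09] for x in(-52,-42) for y in(-25,25) for x,y in[(x/1000,y/1000)]]))
a=cv2.imread("pics/top3.png")[170:255,365:435];b=cv2.imread("pics/wrist3.png")
cv2.imwrite("pics/c3.png",np.hstack([cv2.resize(a,(412,500),interpolation=2),cv2.resize(b,(388,500))]) if False else np.hstack([cv2.resize(a,(240,291),interpolation=2),cv2.copyMakeBorder(b,0,0,0,0,0)[:291] if False else cv2.resize(b,(388,291))]))
```

```text
t 5.3333 tcp [ 0.4954 -0.2085  0.2052] yaw -9.498907573952511 zax [ 0.0002 -0.0001 -1.    ] F [-0.4095 -0.1988  0.5167] gap 0.5620597452875534 ff 0.0
shares [ 0.049  -0.0053  0.2203]
top [[413.5791 237.6224]
 [393.265  210.7203]
 [414.0754 233.0383]
 [393.2655 210.7158]]
wrist [[306.1581 175.6977]
 [241.7107 107.5637]
 [306.5392 163.2746]
 [241.7103 107.5497]]
```

View pics/c3.png

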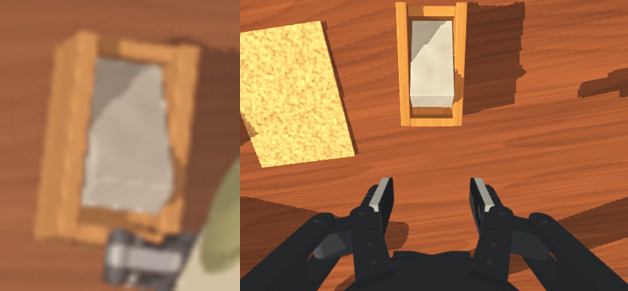

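View pics/wrist3.png

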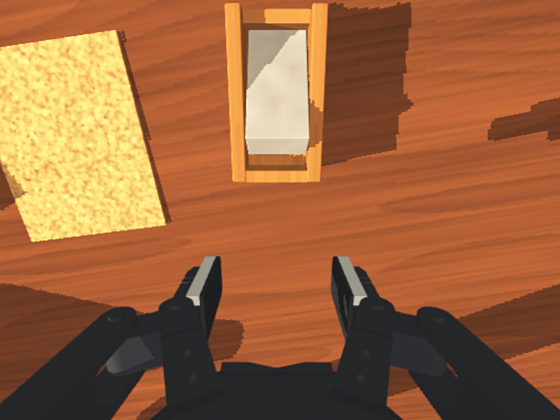

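In the wrist picture the raised top edge runs from (246,137) to (309,137), and the end face's lower edge is at row 154. I'll cast rays onto z=0.090 and z≈0.065.

Run:
```python
from h import *
from plant import robot,vision
ci=vision.camera_info("wrist")
P=ray(ci,[[246,137],[309,137]],.090);print(P,np.linalg.norm(P[0]-P[1]));print(ray(ci,[[248,154],[307,154]],.065))
print(ray(ci,[[32,241],[166,222],[118,30]],.004))
u=np.array([np.cos(np.radians(-9.5)),np.sin(np.radians(-9.5)),0])
T=P.mean(0)+.006*u; 
for z in(.13,.088): T[2]=z; print(T);rel(robot.read_state(),T)
```

```text
[[ 0.5563 -0.195   0.09  ]
 [ 0.5483 -0.243   0.09  ]] 0.0486834739558838
[[ 0.5403 -0.1912  0.065 ]
 [ 0.5319 -0.2416  0.065 ]]
[[ 0.4758  0.0826  0.004 ]
 [ 0.4729 -0.0775  0.004 ]
 [ 0.668  -0.0853  0.004 ]]
[ 0.5582 -0.22    0.13  ]
t 5.4333 tcp [ 0.4951 -0.2084  0.2051] yaw -9.503854281218874 zax [-0.0001  0.0001 -1.    ] F [-0.0583 -0.1489 -0.1202] gap 0.7351484525932935 ff 0.0
shares [0.1282 0.0019 0.1501]
[ 0.5582 -0.22    0.088 ]
t 5.4333 tcp [ 0.4951 -0.2084  0.2051] yaw -9.503854281218874 zax [-0.0001  0.0001 -1.    ] F [-0.0583 -0.1489 -0.1202] gap 0.7351484525932935 ff 0.0
shares [0.1282 0.0019 0.2341]
```

The edge length of 48.7 mm and the 16 mm end-face offset both fit the 33° pose. I'll move over the edge, go down to TCP z≈0.085 so the tips stay above the rim, and close.

carry_out(moves=[[[0.043,0.001,0,0],[0.043,0.001,0,0],[0.042,0,0,0],[0,0,0.06,0],[0,0,0.06,0],[0,0,0.06,0],[0,0,0.03,0],[0,0,0.02,0],[0,0,0.01,0],[0,0,0,0],[0,0,0,0],[0,0,0,0]]], jaw=85)

```text
clock: 6.43
tool_pos: [0.5582, -0.2203, 0.0866]
tool_rot: [3.13, -0.261, 0.003]
force: [0.6, 0.3, 0.5]
finger_gap: 0.995
finger_force: 0.0
```

Run:
```python
from h import *
from plant import robot
rel(robot.read_state(),[.5582,-.22,.085])
```

```text
t 6.4333 tcp [ 0.5582 -0.2203  0.0866] yaw -9.519748839518206 zax [ 0.0019 -0.0013 -1.    ] F [0.6086 0.2952 0.5456] gap 0.995485636914506 ff 0.0
shares [-0.0002 -0.0006  0.0032]
```

carry_out(moves=[[[0,0,0.002,0],[0,0,0,0],[0,0,0,0],[0,0,0,0],[0,0,0,0],[0,0,0,0],[0,0,0,0],[0,0,0,0]]], jaw=0, newtons=110)

```text
clock: 7.1
tool_pos: [0.5577, -0.22, 0.0854]
tool_rot: [3.13, -0.26, 0.001]
force: [-3.6, 1.5, 6.4]
finger_gap: 0.55
finger_force: 112.4
```

Run:
```python
from h import *
from plant import robot,vision
rel(robot.read_state(),[.5582,-.22,.085])
a=vision.camera("scene");b=vision.camera("wrist")
cv2.imwrite("pics/s4.png",np.hstack([cv2.resize(a[90:190,140:270],(520,400),interpolation=2),cv2.resize(b[150:400,190:365],(280,400))])[...,::-1])
```

```text
t 7.1 tcp [ 0.5577 -0.22    0.0854] yaw -9.5095450318307 zax [ 0.0005 -0.0005 -1.    ] F [-3.5907  1.5233  6.3547] gap 0.5495621402574011 ff 112.38127112388611
shares [ 0.0009 -0.0001  0.0007]
```

View pics/s4.png

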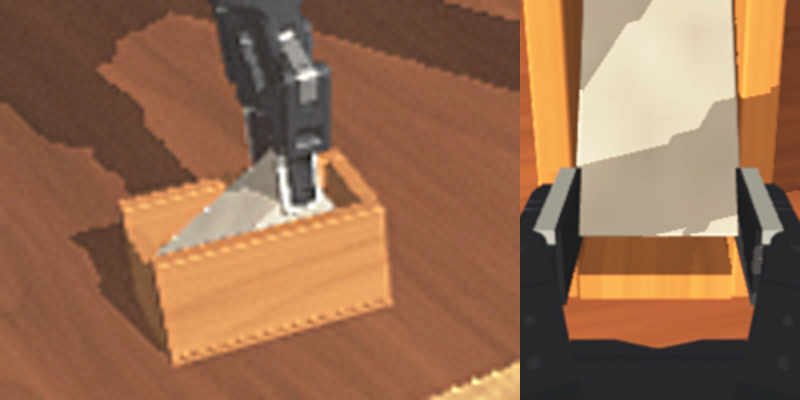

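The grip is firm: both pads are on the raised end, the opening is about 47 mm and the force is 112 N. I'll lift slowly.

carry_out(moves=[[[0,0,-0.01,0],[0,0,-0.02,0],[0,0,-0.02,0],[0,0,-0.02,0],[0,0,-0.03,0],[0,0,-0.03,0],[0,0,-0.03,0],[0,0,-0.03,0],[0,0,-0.03,0],[0,0,-0.03,0],[0,0,0,0],[0,0,0,0]]])

```text
clock: 8.2
tool_pos: [0.5577, -0.22, 0.21]
tool_rot: [3.13, -0.261, 0.002]
force: [-0.5, -0.6, -3.9]
finger_gap: 0.547
finger_force: 113.3
```

Run:
```python
from h import *
from plant import robot,vision
rel(robot.read_state(),[.53,0,.21])
a=vision.camera("scene");b=vision.camera("wrist")
cv2.imwrite("pics/s5.png",np.hstack([cv2.resize(a[50:190,120:302],(520,400),interpolation=2),cv2.resize(b[150:400,190:365],(280,400))])[...,::-1])
```

```text
t 8.2 tcp [ 0.5577 -0.22    0.21  ] yaw -9.51918210593372 zax [ 0.0013 -0.0008 -1.    ] F [-0.4819 -0.5696 -3.8984] gap 0.5473429196859463 ff 113.29690933227539
shares [-0.1275 -0.4248 -0.0004]
```

View pics/s5.png

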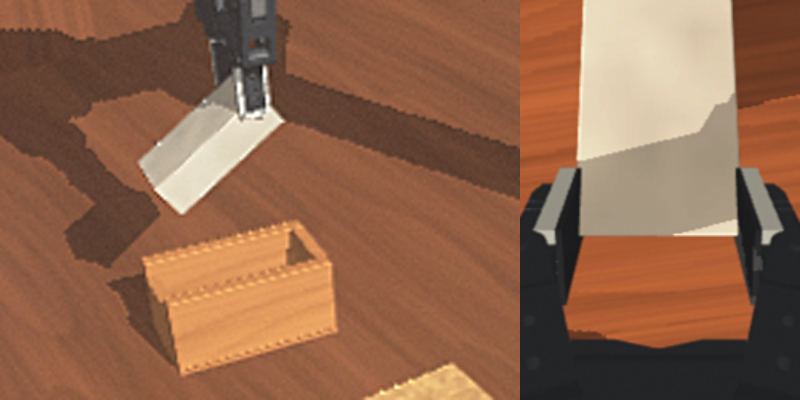

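The stone is out and still held at about 33°. I'll carry it over the mat.

carry_out(moves=[[[-0.006,-0.02,0,0],[-0.013,-0.05,0,0],[-0.016,-0.056,0,0],[-0.016,-0.056,0,0],[-0.016,-0.056,0,0],[-0.016,-0.056,0,0],[-0.016,-0.056,0,0],[-0.013,-0.052,0,0],[-0.006,-0.03,0,0],[0,0,0,0],[0,0,0,0]]])

```text
clock: 9.22
tool_pos: [0.5347, 0.0037, 0.2089]
tool_rot: [3.131, -0.258, -0.001]
force: [-0.3, -0.6, -2.4]
finger_gap: 0.55
finger_force: 113.6
```

carry_out(moves=[[[0,0,0.03,0],[0,0,0.05,0],[0,0,0.05,0],[0,0,0.04,0],[0,0,0.03,0],[0,0,0.02,0],[0,0,0.01,0],[0,0,0,0],[0,0,0,0]]])

```text
clock: 9.97
tool_pos: [0.5355, 0.0025, 0.0949]
tool_rot: [3.131, -0.261, 0.001]
force: [-0.4, -1.0, -3.2]
finger_gap: 0.55
finger_force: 113.6
```

Run:
```python
from h import *
from plant import robot
rel(robot.read_state(),[.535,.003,.081])
```

```text
t 9.9667 tcp [0.5355 0.0025 0.0949] yaw -9.540780378570682 zax [ 0.0009 -0.0002 -1.    ] F [-0.3572 -1.033  -3.1765] gap 0.549593952217874 ff 113.63443493843079
shares [-0.0012 -0.0008  0.0277]
```

carry_out(moves=[[[0,0,0.006,0],[0,0,0.006,0],[0,0,0.006,0],[0,0,0,0]]])

```text
clock: 10.3
tool_pos: [0.5349, 0.0029, 0.0849]
tool_rot: [-3.131, 0.261, 0.001]
force: [-0.2, -0.9, -2.5]
finger_gap: 0.55
finger_force: 113.6
```

carry_out(moves=[[[0,0,0.004,0],[0,0,0.004,0],[0,0,0,0]]])

```text
clock: 10.55
tool_pos: [0.5352, 0.0029, 0.0814]
tool_rot: [3.131, -0.261, 0.0]
force: [-1.5, 0.5, 1.8]
finger_gap: 0.548
finger_force: 114.3
```

carry_out(moves=[[[0,0,0.004,0],[0,0,0.004,0],[0,0,0,0]]])

```text
clock: 10.8
tool_pos: [0.5351, 0.003, 0.0786]
tool_rot: [3.131, -0.26, 0.0]
force: [-10.8, 1.5, 17.0]
finger_gap: 0.548
finger_force: 116.1
```

The low end touched down at TCP z≈0.081, as predicted. I'll ease the grip so the stone can pivot, and lower it.

carry_out(moves=[[[0,0,0,0],[0,0,0,0],[-0.001,0,0.004,0],[-0.001,0,0.004,0],[0,0,0,0]]], newtons=30)

```text
clock: 11.22
tool_pos: [0.5339, 0.0033, 0.0752]
tool_rot: [3.131, -0.26, 0.0]
force: [-13.9, 2.8, 22.4]
finger_gap: 0.547
finger_force: 117.8
```

carry_out(moves=[[[-0.001,0,0.006,0],[-0.001,0,0.006,0],[-0.001,0,0.006,0],[0,0,0,0]]])

```text
clock: 11.55
tool_pos: [0.5329, 0.0032, 0.0655]
tool_rot: [3.13, -0.26, 0.002]
force: [-8.1, 0.1, 12.9]
finger_gap: 0.549
finger_force: 118.7
```

carry_out(moves=[[[0,0,0,0],[0,0,0,0],[0,0,0,0]]], jaw=0, newtons=40)

```text
clock: 11.8
tool_pos: [0.533, 0.0032, 0.0657]
tool_rot: [3.13, -0.26, 0.002]
force: [-7.2, 1.0, 11.5]
finger_gap: 0.551
finger_force: 118.7
```

carry_out(moves=[[[-0.001,0,0.006,0],[-0.001,0,0.006,0],[-0.001,0,0.006,0],[0,0,0,0]]])

```text
clock: 12.13
tool_pos: [0.5314, 0.0033, 0.0561]
tool_rot: [3.13, -0.261, 0.002]
force: [-5.4, -0.7, 8.8]
finger_gap: 0.546
finger_force: 117.7
```

Run:
```python
from h import *
from plant import robot,vision
rel(robot.read_state(),[.53,0,.034])
a=vision.camera("scene")
cv2.imwrite("pics/s6.png",cv2.resize(a[120:260,180:362],(520,400),interpolation=2)[...,::-1])
```

```text
t 12.1333 tcp [0.5314 0.0033 0.0561] yaw -9.523672224630575 zax [ 0.0012 -0.0006 -1.    ] F [-5.3544 -0.6581  8.7596] gap 0.5463329809344709 ff 117.66363859176636
shares [-0.0018  0.0071  0.0441]
```

View pics/s6.png

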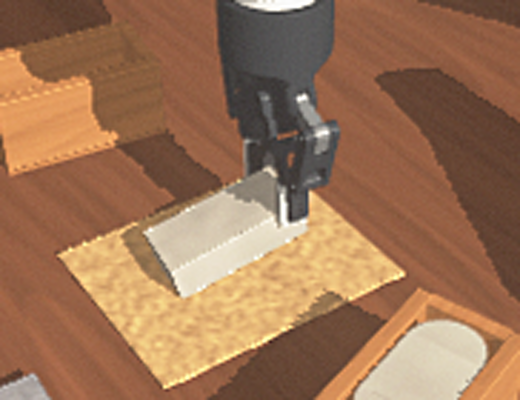

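The stone is pivoting down on the mat well. I'll keep lowering, watching the force.

carry_out(moves=[[[0,0,0.006,0],[0,0,0.006,0],[0,0,0.006,0],[0,0,0.004,0],[0,0,0,0]]])

```text
clock: 12.6
tool_pos: [0.5315, 0.0035, 0.0449]
tool_rot: [3.131, -0.261, 0.002]
force: [-5.4, 0.1, 7.9]
finger_gap: 0.544
finger_force: 116.8
```

carry_out(moves=[[[0,0,0.004,0],[0,0,0.004,0],[0,0,0,0]]])

```text
clock: 12.85
tool_pos: [0.5315, 0.0034, 0.041]
tool_rot: [3.13, -0.261, 0.002]
force: [-5.5, 1.0, 7.9]
finger_gap: 0.548
finger_force: 116.4
```

carry_out(moves=[[[0,0,0.003,0],[0,0,0.003,0],[0,0,0,0]]])

```text
clock: 13.1
tool_pos: [0.5316, 0.0037, 0.0381]
tool_rot: [3.131, -0.26, 0.002]
force: [-6.8, 1.9, 7.6]
finger_gap: 0.544
finger_force: 116.3
```

carry_out(moves=[[[0,0,0.003,0],[0,0,0,0]]])

```text
clock: 13.27
tool_pos: [0.5316, 0.0034, 0.0366]
tool_rot: [3.13, -0.261, 0.002]
force: [-5.5, 0.1, 7.1]
finger_gap: 0.547
finger_force: 116.0
```

carry_out(moves=[[[0,0,0.003,0],[0,0,0,0]]])

```text
clock: 13.43
tool_pos: [0.5316, 0.0035, 0.0352]
tool_rot: [3.13, -0.261, 0.002]
force: [-5.8, -0.3, 10.0]
finger_gap: 0.547
finger_force: 116.4
```

carry_out(moves=[[[0,0,0.003,0],[0,0,0,0]]])

```text
clock: 13.6
tool_pos: [0.5318, 0.0036, 0.0337]
tool_rot: [3.131, -0.26, 0.003]
force: [-5.9, 2.5, 8.9]
finger_gap: 0.545
finger_force: 116.1
```

carry_out(moves=[[[0,0,0.003,0],[0,0,0,0]]])

```text
clock: 13.77
tool_pos: [0.5319, 0.0035, 0.0333]
tool_rot: [3.131, -0.261, 0.003]
force: [-10.2, 1.0, 20.9]
finger_gap: 0.546
finger_force: 117.3
```

carry_out(moves=[[[0,0,0.003,0],[0,0,0,0]]])

```text
clock: 13.93
tool_pos: [0.5319, 0.0035, 0.0333]
tool_rot: [3.13, -0.261, 0.004]
force: [-17.7, 2.3, 37.9]
finger_gap: 0.55
finger_force: 119.3
```

The force jumped, so the stone is flat on the mat. I'll ease off and open.

carry_out(moves=[[[0,0,-0.004,0],[0,0,0,0]]])

```text
clock: 14.1
tool_pos: [0.532, 0.0034, 0.0334]
tool_rot: [3.13, -0.261, 0.005]
force: [-6.7, 0.9, 15.5]
finger_gap: 0.551
finger_force: 116.8
```

carry_out(moves=[[[0,0,0,0],[0,0,0,0],[0,0,0,0],[0,0,0,0],[0,0,0,0],[0,0,0,0]]], jaw=85)

```text
clock: 14.6
tool_pos: [0.5312, 0.0035, 0.0317]
tool_rot: [-3.131, 0.261, 0.0]
force: [-0.5, 0.4, 0.4]
finger_gap: 0.994
finger_force: 0.0
```

carry_out(moves=[[[0,0,-0.02,0],[0,0,-0.04,0],[0,0,-0.06,0],[0,0,-0.06,0],[0,0,-0.06,0],[-0.06,0,-0.04,0],[-0.06,0,-0.03,0],[-0.06,0,0,0],[0,0,0,0],[0,0,0,0],[0,0,0,0]]])

```text
clock: 15.52
tool_pos: [0.4431, 0.0182, 0.1874]
tool_rot: [3.131, -0.261, 0.002]
force: [0.6, -0.4, 0.8]
finger_gap: 0.994
finger_force: 0.0
```

Run:
```python
from h import *
from plant import robot,vision
rel(robot.read_state(),[.53,0,.034])
for n in("top","scene"):
    ci=vision.camera_info(n); im=vision.camera(n)[...,::-1].copy(); cv2.imwrite(f"pics/{n}9.png",im)
    hsv=cv2.cvtColor(im,cv2.COLOR_BGR2HSV); g=((hsv[...,1]<60)&(hsv[...,2]>(110 if n=="top" else 90))).astype(np.uint8)
    for c in cv2.findContours(g,0,2)[0]:
        if cv2.contourArea(c)<300: continue
        r=cv2.minAreaRect(c)
        for z in((.034,.066)):
            X=ray(ci,cv2.boxPoints(r),z); 
            if abs(X[:,0].mean()-.57)<.1 and abs(X[:,1].mean())<.3: print(n,z,r[0],ray(ci,[r[0]],z),np.linalg.norm(np.diff(X,axis=0),axis=1))
```

```text
t 15.5167 tcp [0.4431 0.0182 0.1874] yaw -9.525941602673853 zax [ 0.0014 -0.0003 -1.    ] F [ 0.5846 -0.355   0.8451] gap 0.9940169551902389 ff 0.0
shares [0.177  0.0072 0.3071]
top 0.034 (209.60000610351562, 217.80003356933594) [[0.5772 0.2147 0.034 ]] [0.0514 0.1051 0.0509]
top 0.066 (209.60000610351562, 217.80003356933594) [[0.5747 0.2089 0.066 ]] [0.0497 0.1015 0.0491]
top 0.034 (303.475830078125, 215.51858520507812) [[ 0.577  -0.0032  0.034 ]] [0.1023 0.0483 0.1022]
top 0.066 (303.475830078125, 215.51858520507812) [[ 0.5745 -0.0015  0.066 ]] [0.0988 0.0466 0.0987]
scene 0.034 (323.5556640625, 255.5752716064453) [[0.5656 0.1926 0.034 ]] [0.1347 0.0606 0.1267]
scene 0.066 (323.5556640625, 255.5752716064453) [[0.5865 0.2132 0.066 ]] [0.1266 0.0569 0.1191]
scene 0.034 (256.29998779296875, 205.90000915527344) [[0.5869 0.0119 0.034 ]] [0.1193 0.0831 0.1102]
scene 0.066 (256.29998779296875, 205.90000915527344) [[0.6065 0.0435 0.066 ]] [0.1121 0.0781 0.1035]
```

The stone's top measures 102x48 mm at z=0.034, centred at (0.577,-0.003), so it lies flat and within a few mm of the mat's centre. The round-ended stone's pixels haven't moved and the gripper is clear, so I'm handing in.

```bash
python3 -c "
from plant import job
print(job.hand_in())"
```

```text
the job is handed in; nothing more can be done
None
```

I tipped the square-ended stone up in its cradle, lifted it out and laid it flat within a few mm of the middle of the cork mat; the round-ended stone was not moved, and I handed the job in at about 16 s (no verdict was returned).

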